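# Open the lamp box

### The job

Open the light-source box so that the filter cube inside can be reached: undo its three captive thumbscrews one after another (anticlockwise) until each one springs up, then lift the cover off by its pull without forcing it and without touching the filter cube. Put the cover down gently on the rubber mat, flat, knobs up, in the middle of the mat and squarely along it, and leave the things standing around where they are.

Things in the scene. Friction and masses are not known exactly. Their poses are not given: they have to be found in the camera images.
- lamp_box: grey sheet-metal box, fixed to the bench, 112 deep (x) x 171 wide (y) mm, 60 mm high in front and 123 mm behind. Its front (-x) looks to the robot; its top is a seat that slopes up to the back at 30 degrees, with low rims (up to 4 mm above the seat) round the cover, 1.7 to 2.3 mm clear of it; under it is the open inside. Origin: middle of the footprint on the bench. z up
- seat (a point): middle of the sloping seat, 88 mm above the bench: where the cover's origin is while the cover is on
- cover: flat aluminium cover plate on the seat, loose once unscrewed, about 0.33 kg, 120 (x, up the slope) x 160 (y) x 3 (z) mm; the pull and the three thumbscrews stay in it. Origin: middle of its underside; z is square to the plate, out of the box (leaning 30 degrees to the robot while on the box). With all screws sprung up nothing stands out of its underside
- pull (a point): middle of the cover's pull: a bar 10 x 10 mm in section and 62 mm long, along the cover's y axis, on two 10 mm feet under its ends; the bar's middle is 27 mm above the cover's underside, its top 32 mm; it stands over the middle of the cover
- knob_a (a point): middle of the knurled round knob of the lower left (robot's view) thumbscrew, at x, y = -42, +60 mm in the cover's frame: 20 mm across, 17.5 mm tall; fully screwed in, this point is 13 mm and the knob's top 22 mm above the cover's underside. z: the screw's axis, square to the cover. Unscrews anticlockwise seen from above; light to turn; its angle is not given
- knob_b (a point): middle of the knurled round knob of the lower right thumbscrew, at x, y = -42, -60 mm in the cover's frame: 20 mm across, 17.5 mm tall; fully screwed in, this point is 13 mm and the knob's top 22 mm above the cover's underside. z: the screw's axis, square to the cover. Unscrews anticlockwise seen from above; light to turn; its angle is not given
- knob_c (a point): middle of the knurled round knob of the top middle thumbscrew, at x, y = +42, 0 mm in the cover's frame: 20 mm across, 17.5 mm tall; fully screwed in, this point is 13 mm and the knob's top 22 mm above the cover's underside. z: the screw's axis, square to the cover. Unscrews anticlockwise seen from above; light to turn; its angle is not given
- screw_a_rise (a joint): how far the lower left thumbscrew stands up along its axis, m. 0 to 0.002 while its thread holds. It lets go after 1.4 to 2.8 rad of turning (unknown, more than one grasp) and stops turning 0.5 to 0.9 rad later; then, unless held down by the fingers, its 3 N spring lifts it to 0.011, where it stays in the cover. While the thread holds it cannot be pulled up
- screw_b_rise (a joint): how far the lower right thumbscrew stands up along its axis, m. 0 to 0.002 while its thread holds. It lets go after 1.4 to 2.8 rad of turning (unknown, more than one grasp) and stops turning 0.5 to 0.9 rad later; then, unless held down by the fingers, its 3 N spring lifts it to 0.011, where it stays in the cover. While the thread holds it cannot be pulled up
- screw_c_rise (a joint): how far the top middle thumbscrew stands up along its axis, m. 0 to 0.002 while its thread holds. It lets go after 1.4 to 2.8 rad of turning (unknown, more than one grasp) and stops turning 0.5 to 0.9 rad later; then, unless held down by the fingers, its 3 N spring lifts it to 0.011, where it stays in the cover. While the thread holds it cannot be pulled up
- mat: black rubber mat, fixed, 160 (x) x 200 (y) x 3 mm, flat on the bench; origin: middle of its underside, on the bench
- filter_cube: black filter cube 32 x 38 x 33 mm, fixed on the bench plate inside the box, its top 49 mm above the bench; origin: middle of its underside
- bulb_carton: upright small white carton 38 x 38 x 62 mm, loose, a bystander; origin: middle of its underside
- oil_bottle: small white bottle with black cap 26 mm across, 61 mm tall, loose, a bystander; origin: middle of its underside
- coverslips: small flat white box of coverslips 28 x 28 x 9 mm, loose, a bystander; origin: middle of its underside

How it is judged:
By the outcome, as a careful person would: the job done as asked, in the order asked, and still so for the second after the job is handed in, with the robot touching nothing.
It also fails if it takes over 72 s, if anything falls off the work surface, if the arm or the gripper's body presses on something with over 40 N, if the wrist force passes 120 N, or if a joint passes its speed limit or range.

### The arm

A 6-joint arm with a two-finger parallel gripper is mounted at the origin on a cart in front of the work surface, level with it; the furniture and walls round the work are solid. World frame = base frame: x ahead of the robot, y to its left, z up, the work surface at z = 0. Lengths are in m, angles in rad, forces in N, time in s.
With the tool pointing down it reaches from about 0.35 to 0.775 m from the base axis. Payload 5.5 kg.
Tool frame: the origin (TCP) lies between the finger pads; the fingertips stand 11 mm ahead of it and the grasp point (between the pads) lies 8 mm behind it (nose_length is the z of the fingertips in the tool frame, in m); z points along the fingers, y is the line along which they close (so a half turn about z gives the same grasp; the last joint's range is limited). The gripper opens to 85 mm and grips with 20 to 120 N. Pads are 22 mm wide; open, the fingers measure 114 mm over their backs; the gripper's body (76 mm by 85 mm) begins 54 mm behind the grasp point. The pads swing forward as they close: fully open they stand 13 mm farther back than shut.
Start: joints at [-1.321, 0.313, 0.046, 1.304, 0, 1.431], TCP at [0.219, -0.532, 0.242] pointing down, gripper open.
Joint ranges: [-2.76, 2.76], [-0.86, 1.69], [-1.03, 1.26], [-2.2, 2.34], [-1.47, 1.5], [-3.14, 3.14]. Speed limits (rad/s): [2.57, 2.57, 3.14, 3.14, 3.14, 3.14].

### API

Orientations are given as [roll, pitch, yaw] about the fixed x, y, z axes, in that order (R = Rz(yaw) Ry(pitch) Rx(roll)).
In Python, from cell import * gives the robot as it stands. Calls block until the motion is done:
- reach(position, orientation): joint-space move of the TCP to a pose.
- move_l(position, max_speed=0.15, frame=None, guard=None): straight line of the TCP; frame=None keeps the orientation; max_speed is the mean speed in m/s. With guard (N) it stops when the force on the tool has changed by that much, and returns True; else False.
- move_joints(angles): joint-space move.
- move_gripper(opening): opening from 0.0 (shut) to 1.0 (fully open); the grip force is fixed at half the most; returns when the fingers have stopped.
- pause(seconds).
- inverse_kinematics(position, orientation): joint angles nearest the present ones, or None.
- read_camera(name): name is "side" or "top"; returns (picture, depth): 384x512x3 uint8, red, green, blue; 384x512 float32, m along the optical axis (not along the pixel's ray), 0 where there is no reading.
- camera_params(name): a dict with "vfov" (degrees; the focal length in pixels is half the picture's height over the tangent of half this angle, whatever the lens; pixels are square), "cx", "cy" (the principal point, pixels), "T" (4x4, takes a point from camera to world coordinates). Camera axes: x right, y up, looking along -z (the intrinsics and any distortion apply to the point x, -y, -z); pixel columns grow to the right and rows downward; lengths in m; the calibration is good to about 2 mm. A picture is of the moment at which its call begins. camera_params takes no time and is no camera call.
A pose or a line that the arm cannot do raises PlanningError and nothing moves.
- sign_off(): hands the job in; it is judged then, once.
Trained networks look in the newest picture that a camera, given by its name, has taken for a name from the list of things; names that differ only in an ending like _2 or _b are one class to them, and where a whole thing is asked for, a point or a joint stands for the part that bears it (a point fixed in the world has none). Each returns a list of dicts, best first, with "confidence" (0 to 1); they miss things now and then, are a little off and sometimes report something else, mostly with a low value. They report only what shows in the picture. A call takes as long as a camera call.
- spot_in(camera, label): "box" ([centre column, centre row, width, height] in pixels, round what is visible of it).
- place_of(camera, label): "centre" ([column, row] in pixels: a listed point, or the origin of a listed thing).
Readings, each from a call of its own:
- current_time(): time.
- current_q(): joint angles.
- current_dq(): joint speeds.
- current_joint_torque(): joint torques, N m.
- current_ee_pos(): TCP position.
- current_eef_rot(): TCP orientation.
- current_ft_force(): force on the tool from outside, world axes, zero at the start.
- current_wrist_torque(): the same for the moment, N m.
- current_finger_gap(): opening from 0.0 (shut) to 1.0 (fully open).
- current_grasp_force(): force on a finger pad.
Only numpy, scipy, OpenCV 4.12 (cv2) and the standard library are available. Lean on these libraries where they do the work, as an engineer would, in place of code of your own. Each camera call takes 0.05 s, during which the arm holds its last target. There are 200 camera calls.

## Working session

There is one attempt and no reset: what is moved stays moved. The work goes in short steps, each a Python script; the robot and the scene stay as the last script left them, time stands still between calls to the robot, and variables do not carry over. Pictures are saved under pics/ and viewed, at most 10 in all, crops included, and the job is handed in when it is done.

```bash
mkdir -p pics; ls
python3 - <<'E'
from cell import *
import cv2,numpy as np
for n in ("side","top"):
    im,d=read_camera(n); p=camera_params(n); print(n,{k:(np.round(v,4).tolist() if k=="T" else v) for k,v in p.items()})
    cv2.imwrite(f"pics/{n}0.png",im[:,:,::-1]); np.savez(f"{n}0.npz",im=im,d=d)
    for l in ["knob_a","pull","seat","mat","cover","lamp_box","bulb_carton","oil_bottle","coverslips"]:
        print(l,[(np.round(r["centre"],1).tolist(),round(r["confidence"],2)) for r in place_of(n,l)][:4])
print(current_time(),current_q(),current_eef_rot())
E
```

```text
cell.py
pics
side {'vfov': 50.687368703288186, 'cx': 254.71232464041253, 'cy': 184.94746881743748, 'T': [[-0.9989, 0.0419, -0.0228, 0.538], [-0.0429, -0.5806, 0.813, 1.0719], [0.0208, 0.8131, 0.5818, 0.68], [0.0, 0.0, 0.0, 1.0]]}
knob_a [([254.0, 222.1], 0.63), ([282.9, 224.3], 0.48)]
pull [([276.5, 225.7], 0.63)]
seat []
mat [([269.3, 203.8], 0.81), ([270.5, 232.5], 0.37)]
cover [([267.0, 234.5], 0.76)]
lamp_box [([267.2, 233.9], 0.52)]
bulb_carton [([223.4, 184.6], 0.76)]
oil_bottle []
coverslips [([292.0, 163.3], 0.37)]
top {'vfov': 47.1135305053725, 'cx': 255.01661562125827, 'cy': 194.50709672123463, 'T': [[0.0047, 0.9965, -0.0838, 0.4933], [-0.9997, 0.0065, 0.0214, 0.2402], [0.0219, 0.0836, 0.9963, 1.023], [0.0, 0.0, 0.0, 1.0]]}
knob_a [([155.1, 225.3], 0.64), ([130.3, 238.0], 0.63), ([155.4, 202.0], 0.5), ([189.9, 238.0], 0.44)]
pull [([153.8, 221.1], 0.62)]
seat []
mat [([262.3, 221.0], 0.56)]
cover [([157.1, 219.1], 0.88)]
lamp_box [([131.9, 235.6], 0.46)]
bulb_carton [([288.4, 160.1], 0.88), ([156.8, 214.8], 0.5)]
oil_bottle [([252.4, 161.0], 0.44)]
coverslips [([354.5, 249.7], 0.51)]
1.0 [-1.32059112e+00  3.13189288e-01  4.61015722e-02  1.30358714e+00
 -9.60187241e-06  1.43118336e+00] [3.14147370e+00 2.64126102e-05 3.89818171e-01]
```

Run:
```python
import cv2,numpy as np
a=cv2.imread("pics/top0.png");c=a[110:310,80:400];cv2.imwrite("pics/t1.png",cv2.resize(c,(800,500),interpolation=cv2.INTER_CUBIC))
```

```text
(no output)
```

View pics/t1.png

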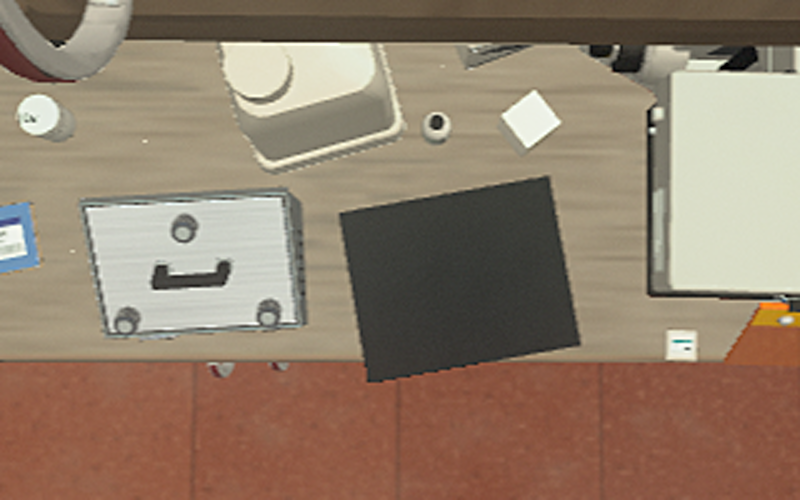

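View pics/side0.png

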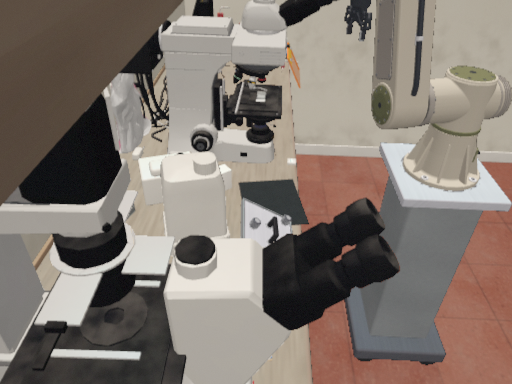

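The top view shows the cover with knobs near full-frame pixels (130,238), (187,235) and (153,202), and the pull at about (156,220). The mat is centred near (264,221) and rotated about 10°. The side view is mostly blocked by a microscope, but the mat edge and the cover's knobs still show. Next I'll work out metric positions.

```bash
cat > h.py <<'E'
import numpy as np,cv2
from cell import *
from scipy.spatial.transform import Rotation as R
def K(n):
    p=camera_params(n); return 192/np.tan(np.radians(p["vfov"]/2)),p["cx"],p["cy"],np.array(p["T"])
def cloud(n,d):
    f,cx,cy,T=K(n); v,u=np.mgrid[:384,:512]
    P=np.stack([(u-cx)/f*d,-(v-cy)/f*d,-d],-1); return P@T[:3,:3].T+T[:3,3]
def ray(n,u,v,z):
    f,cx,cy,T=K(n); r=T[:3,:3]@np.array([(u-cx)/f,-(v-cy)/f,-1]); return T[:3,3]+r*(z-T[2,3])/r[2]
def proj(n,P):
    f,cx,cy,T=K(n); q=(np.asarray(P)-T[:3,3])@T[:3,:3]; d=-q[...,2:]
    return np.concatenate([cx+f*q[...,:1]/d,cy-f*q[...,1:2]/d],-1)
E
python3 - <<'E'
from h import *
np.set_printoptions(precision=4,suppress=True)
t=np.load("top0.npz");im,d=t["im"],t["d"];C=cloud("top",d)
g=im.mean(2)
# mat
m=((g<75)&(d>0)&(abs(C[...,2])<.03)).astype(np.uint8); m[:, :210]=0;m[:,320:]=0;m[:170]=0
c=max(cv2.findContours(m,0,1)[0],key=cv2.contourArea)
pts=np.array([ray("top",*q[0],.003)[:2] for q in c]);r=cv2.minAreaRect((pts*1000).astype(np.float32));print("mat",r, "z",np.median(C[m>0][:,2]))
print("table z",np.median(C[160:180,215:235,2]), C[180,140],C[230,208])
# cover plane
reg=np.zeros_like(m);reg[188:243,114:200]=1
P=C[(reg>0)&(d>0)&(C[...,2]>.05)];print(len(P))
rng=np.random.default_rng(0);best=0
for _ in range(300):
    a=P[rng.choice(len(P),3,False)];n=np.cross(a[1]-a[0],a[2]-a[0]);n/=np.linalg.norm(n)+1e-12
    if n[2]<0:n=-n
    k=abs((P-a[0])@n)<.0025
    if k.sum()>best:best=k.sum();K0=k
Q=P[K0];c0=Q.mean(0);n=np.linalg.svd(Q-c0)[2][2];n*=np.sign(n[2]);print("plane",best,c0,n,"tilt",np.degrees(np.arccos(n[2])),"yaw",np.degrees(np.arctan2(-n[1],-n[0])), "std",np.std((Q-c0)@n))
h=(C-c0)@n
for nm,(u,v) in dict(a=(130,238),b=(187,235),c=(153.5,202),pull=(156,220)).items():
    w=(slice(int(v)-8,int(v)+9),slice(int(u)-(8 if nm!="pull" else 20),int(u)+(9 if nm!="pull" else 20)))
    k=(h[w]>.012)&(h[w]<.04);q=C[w][k];print(nm,k.sum(),q.mean(0),np.median(h[w][k]),np.percentile(h[w][k],90))
for l,(u,v) in dict(carton=(292,158),bottle=(254,161),slips=(353,248)).items(): print(l,C[v,u])
E
```

```text
mat ((517.0671997070312, 198.7465362548828), (159.2979736328125, 198.3660125732422), 10.388031959533691) z 0.0036963341246669668
table z 0.01380376941020578 [0.6111 0.4853 0.0018] [ 0.4962  0.3265 -0.0006]
4472
plane 3371 [0.5285 0.4247 0.0937] [-0.5007 -0.0276  0.8652] tilt 30.09596727681719 yaw 3.1593327157712845 std 0.0012105015760651148
a 77 [0.4763 0.4812 0.0872] 0.019265144162305473 0.021794769880053376
b 78 [0.484  0.3622 0.0879] 0.01935279894929651 0.02108162467513426
c 87 [0.5526 0.4266 0.1297] 0.019403540526091636 0.021633141385904765
pull 188 [0.5128 0.424  0.1147] 0.027678455431422597 0.030148131635729568
carton [0.6557 0.1381 0.0611]
bottle [0.6479 0.2221 0.0634]
slips [ 0.4567 -0.0065  0.013 ]
```

```bash
cat >> h.py <<'E'
TH=np.radians(30)
def cov(yaw): # cover->world rotation on seat
    return R.from_euler('z',yaw)*R.from_euler('y',-TH)
KN=dict(a=(-.042,.06),b=(-.042,-.06),c=(.042,0))
def tool(Rc,phi): # tool z=-n, tool y at angle phi from cover y, anticlockwise seen from above
    return (Rc*R.from_euler('z',phi)*R.from_euler('x',np.pi)).as_euler('xyz')
E
python3 - <<'E'
from h import *
from scipy.optimize import least_squares
np.set_printoptions(precision=4,suppress=True,linewidth=160)
t=np.load("top0.npz");d=t["d"];C=cloud("top",d)
n=cov(np.radians(3.5)).apply([0,0,1]);c0=np.array([.5285,.4247,.0937]);h=(C-c0)@n
obs={}
for nm,(u,v) in dict(a=(130,238),b=(187,235),c=(153.5,202)).items():
    w=(slice(int(v)-8,int(v)+9),slice(int(u)-8,int(u)+9));k=(h[w]>.0165)&(h[w]<.024);q=C[w][k];obs[nm]=q.mean(0);print(nm,k.sum(),obs[nm])
w=(slice(208,232),slice(135,178));k=(h[w]>.0265)&(h[w]<.033);obs["p"]=C[w][k].mean(0);print("p",k.sum(),obs["p"])
L=dict(a=(-.042,.06,.022),b=(-.042,-.06,.022),c=(.042,0,.022),p=(0,0,.032))
f=lambda x:np.concatenate([cov(x[3]).apply(L[k])+x[:3]-obs[k] for k in L])
s=least_squares(f,[.53,.42,.088,.06]);print(s.x,np.degrees(s.x[3]));print(s.fun.reshape(-1,3)*1000)
np.save("seat.npy",s.x);o=s.x[:3];Rc=cov(s.x[3])
print("plane origin h:",(o-c0)@n)
q0=current_q()
for nm in "abc":
    for phi in np.radians([-90,-60,-30,0,30,60,90,120]):
        for z in (.018,.09):
            q=inverse_kinematics(o+Rc.apply([*KN[nm],z]),tool(Rc,phi));
            if z<.05: print(nm,round(np.degrees(phi)),q)
            elif q is None: print("   high none")
for phi in (-90,90): print("pull",phi,inverse_kinematics(o+Rc.apply([0,0,.021]),tool(Rc,np.radians(phi))), inverse_kinematics([.517,.199,.024],tool(R.from_euler('z',np.radians(10.4)),np.radians(phi))))
Z=C[...,2];print("heightmap cm rows100.. cols60..");
for v in range(60,270,15): print(v,[int(round(Z[v,u]*100)) for u in range(40,420,20)])
print(C[120,100],C[135,110])
E
```

```text
a 65 [0.4754 0.4817 0.0876]
b 67 [0.483  0.3628 0.0878]
c 77 [0.5516 0.4264 0.1298]
p 123 [0.5106 0.4251 0.1165]
[0.5264 0.4253 0.0895 0.0625] 3.5801839681337295
[[ 0.0378  0.5072 -0.0625]
 [-0.1203 -0.2699 -0.3297]
 [ 0.1767  0.4947 -0.2697]
 [-0.0941 -0.732   0.6618]]
plane origin h: -0.00265731957628187
a -90 [ 0.819   0.3768 -0.4117  0.3848 -0.3503 -0.8856]
a -60 [ 0.819   0.3768 -0.4117  0.3848 -0.3503 -1.4092]
a -30 [ 0.819   0.3768 -0.4117  0.3848 -0.3503 -1.9328]
a 0 [ 0.819   0.3768 -0.4117  0.3848 -0.3503 -2.4564]
a 30 [ 0.819   0.3768 -0.4117  0.3848 -0.3503 -2.98  ]
a 60 [ 0.819   0.3768 -0.4117  0.3848 -0.3503  2.7796]
a 90 [ 0.819   0.3768 -0.4117  0.3848 -0.3503  2.256 ]
a 120 [ 0.819   0.3768 -0.4117  0.3848 -0.3503  1.7324]
b -90 [ 0.6405  0.2274 -0.6433  0.2497 -0.2767 -1.0566]
b -60 [ 0.6405  0.2274 -0.6433  0.2497 -0.2767 -1.5802]
b -30 [ 0.6405  0.2274 -0.6433  0.2497 -0.2767 -2.1038]
b 0 [ 0.6405  0.2274 -0.6433  0.2497 -0.2767 -2.6274]
b 30 [ 0.6405  0.2274 -0.6433  0.2497 -0.2767  3.1322]
b 60 [ 0.6405  0.2274 -0.6433  0.2497 -0.2767  2.6086]
b 90 [ 0.6405  0.
[... 1171 characters left out ...]
 66, 66, 66, 66]
135 [9, 0, 77, 77, 73, 0, 0, 23, 20, 20, 0, 0, 0, 0, 0, 13, 7, 19, 38]
150 [12, 6, 0, 6, 0, 0, 0, 21, 20, 18, 0, 0, 0, 0, 0, 0, 38, 39, 38]
165 [9, 8, 0, 2, 0, 0, 0, 16, 11, 5, 1, 0, 0, 0, 1, 20, 39, 39, 39]
180 [9, 0, 0, 0, 0, 0, 0, 0, 0, 0, 0, 0, 0, 0, 0, 19, 39, 39, 38]
195 [9, 0, 1, 0, 12, 12, 12, 11, 3, 0, 0, 1, 0, 0, 0, 19, 39, 39, 39]
210 [0, 1, 1, 0, 10, 10, 10, 10, 4, 0, 1, 1, 0, 0, 0, 19, 38, 39, 39]
225 [0, 0, 0, 0, 8, 9, 8, 8, 6, 0, 1, 0, 0, 0, 0, 19, 38, 39, 39]
240 [0, 0, 0, 0, 0, 6, 6, 6, 6, 0, 0, 0, 0, 0, 0, 0, 0, 32, 32]
255 [-80, -80, -79, -80, -80, -80, -80, -80, -80, -80, 0, 0, -79, -79, -80, -80, -80, 26, 27]
[0.5869 0.364  0.6533] [0.552  0.3238 0.7543]
```

Run:
```python
from h import *
np.set_printoptions(precision=3,suppress=True,linewidth=160)
t=np.load("top0.npz");d=t["d"];C=cloud("top",d).reshape(-1,3);C=C[d.ravel()>0];C=C[C[:,2]>.02]
for y in np.arange(-.45,.75,.05):
    q=C[abs(C[:,1]-y)<.025]
    if len(q): r=np.hypot(q[:,0],q[:,1]);i=np.argsort(q[:,0])[3]; print(round(y,2),"min x",q[i],"rmin",np.sort(r)[3], "maxz for x<.5",q[q[:,0]<.5][:,2].max() if (q[:,0]<.5).any() else None)
o=np.load("seat.npy")
for p in ([.36,-.1,.3],[.30,.2,.3],[.32,.3,.30]):
    print(inverse_kinematics(p,[np.pi,0,0]))
q=current_q()
print(q)
```

```text
-0.15 min x [ 0.496 -0.151  0.348] rmin 0.5143374673967459 maxz for x<.5 0.38775565071695617
-0.1 min x [ 0.362 -0.08   0.488] rmin 0.37086550506723104 maxz for x<.5 0.4990231761891112
-0.05 min x [ 0.259 -0.026  0.314] rmin 0.25999562301864665 maxz for x<.5 0.51562595520344
-0.0 min x [0.246 0.021 0.282] rmin 0.24756347752108532 maxz for x<.5 0.521700196625206
0.05 min x [0.238 0.073 0.19 ] rmin 0.24751867088794163 maxz for x<.5 0.3206927143205852
0.1 min x [0.224 0.107 0.204] rmin 0.24785652690030538 maxz for x<.5 0.26086249651965665
0.15 min x [0.583 0.163 0.827] rmin 0.5966141080020603 maxz for x<.5 None
0.2 min x [0.583 0.193 0.832] rmin 0.6088106233897094 maxz for x<.5 None
0.25 min x [0.583 0.243 0.848] rmin 0.6251218623302607 maxz for x<.5 None
0.3 min x [0.547 0.325 0.777] rmin 0.6360902039213945 maxz for x<.5 None
0.35 min x [0.472 0.369 0.06 ] rmin 0.583916640807639 maxz for x<.5 0.09699443256927875
0.4 min x [0.47  0.416 0.061] rmin 0.6062140639802137 maxz for x<.5 0.08136891931175427
0.45 min x [0.463 0.471 0.046] rmin 0.6351355600623297 maxz for x<.5 0.0912650359337277
0.5 min x [0.463 0.503 0.058] rmin 0.6669002575317695 maxz for x<.5 0.09359209197540475
0.55 min x [0.641 0.571 0.059] rmin 0.8543713925500788 maxz for x<.5 None
0.6 min x [0.644 0.58  0.059] rmin 0.8639675408868835 maxz for x<.5 None
0.65 min x [0.546 0.674 0.058] rmin 0.8673393470463803 maxz for x<.5 None
0.7 min x [0.519 0.685 0.215] rmin 0.8591094369532377 maxz for x<.5 None
[-0.487 -0.092 -0.275  1.388  0.     2.655]
[ 0.364 -0.118 -0.298  1.391  0.    -2.777]
[ 0.57   0.036 -0.152  1.383  0.    -2.572]
[-1.321  0.313  0.046  1.304 -0.     1.431]
```

View pics/top0.png

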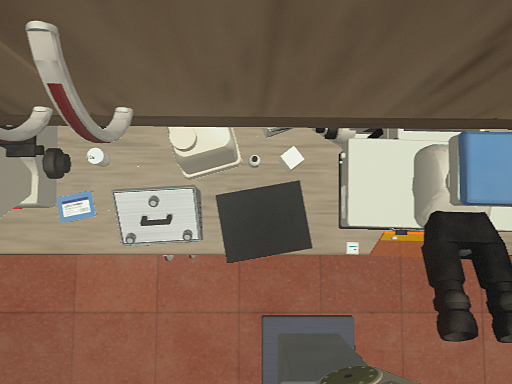

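The full top view shows a microscope on the right with eyepieces overhanging near (450,330) and (500,330). They stand between the start pose and the workplace, so I need a retracted swing. I'll fit a kinematic model and measure the eyepieces.

Run:
```python
from h import *
np.set_printoptions(precision=3,suppress=True,linewidth=160)
t=np.load("top0.npz");d=t["d"];C=cloud("top",d)
w=C[205:345,415:512].reshape(-1,3);w=w[(w[:,2]>.2)]
az=np.degrees(np.arctan2(w[:,1],w[:,0]));r=np.hypot(w[:,0],w[:,1])
for a in range(-34,0,3):
    k=abs(az-a)<1.5
    if k.sum()>5:
        i=np.argsort(r[k])[2]; print(a,"rmin",r[k][i],w[k][i],[(round(rr,2),round(float(np.median(w[k][abs(r[k]-rr)<.015][:,2])),2)) for rr in (.36,.4,.45,.5) if (abs(r[k]-rr)<.015).any()])
rows=[]
for rr in (.3,.4,.5,.6):
  for z in (.1,.2,.3,.4,.5):
    for tl in (-.6,0,.6):
      q=inverse_kinematics([rr,0,z],(R.from_euler('y',-tl)*R.from_euler('x',np.pi)).as_euler('xyz'))
      if q is not None and abs(q[4])<1e-2: rows.append((rr,z,tl,*q))
A=[];b=[]
rows=np.array(rows);print(len(rows), rows[:,3].std())
for rr,z,tl,q1,q2,q3,q4,q5,q6 in rows:
    f=[q2,q2-q3,q2-q3+q4];s=np.sin(f);c=np.cos(f)
    A+=[[1,0,s[0],c[0],s[1],c[1],s[2],c[2]],[0,1,c[0],-s[0],c[1],-s[1],c[2],-s[2]]];b+=[rr,z]
x,res,_,_=np.linalg.lstsq(np.array(A),np.array(b),rcond=None);print(x,np.abs(np.array(A)@x-b).max())
print("min r, z:",[(rr,z,tl,inverse_kinematics([rr*np.cos(-1.32),rr*np.sin(-1.32),z],(R.from_euler('z',-1.32)*R.from_euler('y',-tl)*R.from_euler('x',np.pi)).as_euler('xyz'))) for rr,z,tl in [(.25,.3,0),(.3,.3,0),(.3,.4,0),(.3,.2,0),(.25,.2,0),(.2,.3,-.4),(.25,.2,-.4),(.2,.2,-.4)]])
```

```text
-16 rmin 0.5143374673967459 [ 0.497 -0.132  0.388] [(0.5, 0.39)]
-13 rmin 0.3698393630203594 [ 0.362 -0.076  0.486] [(0.36, 0.49), (0.5, 0.39)]
-10 rmin 0.36888354703198467 [ 0.361 -0.074  0.484] [(0.36, 0.49), (0.4, 0.5), (0.45, 0.48), (0.5, 0.46)]
-7 rmin 0.3817610970659928 [ 0.378 -0.056  0.498] [(0.4, 0.49), (0.45, 0.47), (0.5, 0.46)]
-4 rmin 0.3655263669801564 [ 0.365 -0.017  0.489] [(0.36, 0.49), (0.4, 0.51), (0.45, 0.48), (0.5, 0.46)]
-1 rmin 0.3631959678886177 [ 0.363 -0.012  0.485] [(0.36, 0.49), (0.4, 0.51), (0.45, 0.48), (0.5, 0.45)]
20 0.051320723382586926
[ 0.004 -0.094  0.51   0.001  0.055  0.409  0.004  0.094] 0.0012172761075626704
min r, z: [(0.25, 0.3, 0, array([-1.646, -0.347, -0.46 ,  1.457,  0.   ,  2.816])), (0.3, 0.3, 0, array([-1.59 , -0.242, -0.393,  1.419,  0.   ,  2.872])), (0.3, 0.4, 0, array([-1.59 , -0.222, -0.135,  1.657,  0.   ,  2.872])), (0.3, 0.2, 0, array([-1.59 , -0.212, -0.617,  1.165,  0.   ,  2.872])), (0.25, 0.2, 0, array([-1.646, -0.325, -0.691,  1.204,  0.   ,  2.816])), (0.2, 0.3, -0.4, array([-1.579, -0.105, -0.368,  1.697, -0.1  ,  2.902])), (0.25, 0.2, -0.4, array([-1.542,  0.046, -0.473,  1.443, -0.086,  2.936])), (0.2, 0.2, -0.4, array([-1.579, -0.054, -0.572,  1.441, -0.1  ,  2.902]))]
```

```bash
cat >> h.py <<'E'
S=np.load("seat.npy");O=np.array([S[0],S[1],.088]);RC=cov(S[3]);N=RC.apply([0,0,1])
def loc(v): return RC.inv().apply(v)   # world vector in cover axes
def st(): return np.round(loc(current_ft_force()),1),np.round(loc(current_wrist_torque()),2)
E
python3 - <<'E'
from h import *
np.set_printoptions(precision=3,suppress=True,linewidth=160)
print(current_time())
move_gripper(.0)
q=inverse_kinematics([.27*np.cos(-1.32),.27*np.sin(-1.32),.3],[np.pi,0,.39]);print(q)
move_joints(q);print(current_time(),current_ee_pos())
q[0]=.5;q[5]=2.0;move_joints(q);print(current_time(),current_ee_pos(),current_ft_force())
move_gripper(.36);print(current_finger_gap())
p=O+RC.apply([*KN["b"],.10]);reach(p,tool(RC,np.radians(80)));print(current_time(),current_q(),st())
im,d=read_camera("top");cv2.imwrite("pics/top2.png",im[100:300,60:360,::-1].repeat(2,0).repeat(2,1))
E
```

```text
1.0
[-1.621 -0.304 -0.435  1.44   0.     1.131]
2.9667 [ 0.067 -0.263  0.3  ]
5.1833 [0.188 0.194 0.3  ] [ 0.425  0.507 -0.27 ]
0.36064823945063246
6.85 [ 0.69   0.085 -0.606  0.443 -0.298  2.306] (array([0.3, 0.4, 0.5]), array([0.01, 0.42, 0.03]))
```

View pics/top2.png

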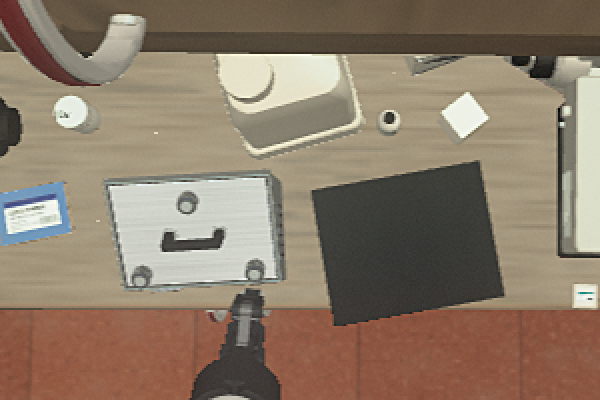

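The swing is done. The gripper hangs over knob b at picture pixel (250,290), the knobs stay visible at this stand-off, and nothing has moved. Now I'll descend and unscrew b.

```bash
cat >> h.py <<'E'
def knob_pose(k,phi,z,dx=(0,0)): return O+RC.apply([KN[k][0]+dx[0],KN[k][1]+dx[1],z]),tool(RC,phi)
def go(k,phi,z,dx=(0,0)):
    move_joints(inverse_kinematics(*knob_pose(k,phi,z,dx)))
def grasp(k,phi,z=.018,dx=(0,0)):
    g=move_l(knob_pose(k,phi,z,dx)[0],max_speed=.12,guard=10); b=st(); print(k,"guard",g,b)
    move_gripper(0.); a=st(); print(" grip gap",round(current_finger_gap()*85,1),"dF",a[0]-b[0],"dM",a[1]-b[1]); return b
def turn(k,phi,total,step,b,z=.018,rise=.001,lim=.3,dx=(0,0)):
    a=0
    while a<total-1e-6:
        a+=step; go(k,phi+a,z+rise*min(a,2.),dx); s=st(); m=s[1]-b[1]
        print("  ",round(a,2),"dF",s[0]-b[0],"dM",m,"t",round(current_time(),1))
        if abs(m[2])>lim: break
    return a
E
python3 - <<'E'
from h import *
np.set_printoptions(precision=2,suppress=True,linewidth=160)
ph=np.radians(80);b=grasp("b",ph)
turn("b",ph,.7,.35,b)
E
```

```text
b guard False (array([-1.6,  0.7, -0.1]), array([0.02, 0.45, 0.04]))
 grip gap 17.3 dF [ 1.1 -0.2  2. ] dM [-0.01  0.21  0.02]
   0.35 dF [ 2.1 -1.2  2.7] dM [-0.14 -0.29  0.03] t 8.4
   0.7 dF [6.5 0.9 2.8] dM [ 0.15 -0.84 -0.06] t 8.8
```

Run:
```python
from h import *
np.set_printoptions(precision=2,suppress=True,linewidth=160)
ph=np.radians(80);b=(np.array([-1.6,.7,-.1]),np.array([.02,.45,.04]))
turn("b",ph+.7,1.4,.35,b,z=.0187,lim=.2)
print(current_finger_gap()*85,current_grasp_force(),current_q()[5])
```

```text
0.35 dF [6.  3.6 2.3] dM [ 0.81 -1.02 -0.09] t 9.3
   0.7 dF [6.3 4.5 1.3] dM [ 1.2  -0.89 -0.03] t 9.7
   1.05 dF [6.4 6.3 2.7] dM [ 1.54 -0.79 -0.03] t 10.1
   1.4 dF [5.6 7.  1.9] dM [ 1.68 -0.78 -0.08] t 10.5
17.708904375699067 58.833444714546204 0.16439980434821783
```

Run:
```python
from h import *
np.set_printoptions(precision=2,suppress=True,linewidth=160)
ph=np.radians(80);b=(np.array([-1.6,.7,-.1]),np.array([.02,.45,.04]))
a=2.1+turn("b",ph+2.1,1.2,.2,b,z=.0203,rise=0.0002,lim=.2)
move_gripper(.36);s=st();print("open",s, current_time())
p=knob_pose("b",0,.10)[0];move_l(p,max_speed=.2);im,d=read_camera("top");np.savez("b1.npz",im=im,d=d);C=cloud("top",d)
h=(C-O)@N
for k in KN:
    u,v=proj("top",O+RC.apply([*KN[k],.024]))[:2].round().astype(int);w=h[v-4:v+3,u-3:u+4];print(k,np.round(np.percentile(w,[50,75,90])*1000,1))
print(a,current_time())
```

```text
0.2 dF [4.5 8.1 3.3] dM [ 1.94 -0.56 -0.04] t 10.8
   0.4 dF [4.2 9.9 1.9] dM [ 1.97 -0.42 -0.03] t 11.2
   0.6 dF [ 2.7 10.3  1.9] dM [ 2.29 -0.23 -0.44] t 11.5
open (array([ 0. ,  0.7, -0.1]), array([0.06, 0.4 , 0.  ])) 11.75
a [23.4 25.  25.3]
b [32.2 34.2 35.5]
c [23.8 24.8 25.7]
2.7 12.35
```

Knob b has sprung up: its top reads 34 mm against 24 mm for the others. Next come a and c.

```bash
cat >> h.py <<'E'
def undo(k,ph=np.radians(80)):
    reach(*knob_pose(k,ph,.10)); b=grasp(k,ph)
    a=turn(k,ph,1.75,.35,b,lim=.2)
    if a>1.7: a+=turn(k,ph+a,1.8,.2,b,z=.0198,rise=.0003,lim=.2)
    move_gripper(.36);print("open",st(),"turned",a)
    move_l(knob_pose(k,0,.10)[0],max_speed=.2);look(k+"1")
def look(nm):
    im,d=read_camera("top");np.savez(f"{nm}.npz",im=im,d=d);h=(cloud("top",d)-O)@N
    for k in KN:
        u,v=proj("top",O+RC.apply([*KN[k],.024]))[:2].round().astype(int);w=h[v-4:v+3,u-3:u+4];print(k,np.round(np.percentile(w,[50,75,90])*1000,1))
    print(current_time())
E
python3 - <<'E'
from h import *
np.set_printoptions(precision=2,suppress=True,linewidth=160)
undo("a")
E
```

```text
a guard False (array([ 0.7,  0.1, -0.4]), array([-0.02,  0.48,  0.06]))
 grip gap 17.2 dF [-4.1  3.4  3. ] dM [ 0.64  0.77 -0.02]
   0.35 dF [-4.1  3.3  1.4] dM [ 0.72  0.75 -0.07] t 16.3
   0.7 dF [-3.9  4.4  1.7] dM [ 0.76  0.75 -0.05] t 16.7
   1.05 dF [-4.   4.2  0.5] dM [ 0.78  0.56 -0.07] t 17.2
   1.4 dF [-4.3  4.   1.3] dM [ 0.98  0.57 -0.12] t 17.6
   1.75 dF [-3.6  4.9 -0.7] dM [1.08 0.6  0.02] t 18.0
   0.2 dF [-5.6  4.7  0.3] dM [ 1.08  0.62 -0.01] t 18.3
   0.4 dF [-4.6  4.6  2.1] dM [ 1.02  0.73 -0.07] t 18.6
   0.6 dF [-4.4  5.3  3.6] dM [ 1.1   0.82 -0.07] t 18.9
   0.8 dF [-5.2  5.5  2.5] dM [ 1.1   0.88 -0.06] t 19.2
   1.0 dF [-4.9  5.3  2.4] dM [ 1.22  0.96 -0.04] t 19.6
   1.2 dF [-4.6  6.3  2.6] dM [ 1.28  0.98 -0.04] t 19.9
   1.4 dF [-4.8  6.2  2.8] dM [1.22 1.01 0.  ] t 20.2
   1.6 dF [-5.1  5.6  2.8] dM [ 1.05  0.78 -0.09] t 20.5
   1.8 dF [-6.   4.7  3.3] dM [ 1.07  0.94 -0.04] t 20.8
open (array([-0.1,  0.6,  0.6]), array([-0.01,  0.46,  0.03])) turned 3.55
a [31.4 33.9 34.9]
b [32.3 34.  35.1]
c [23.3 24.6 26.1]
21.6667
```

Run:
```python
from h import *
np.set_printoptions(precision=2,suppress=True,linewidth=160)
undo("c")
```

```text
c guard False (array([0.4, 0.2, 0. ]), array([-0.03,  0.41, -0.02]))
 grip gap 17.5 dF [-2.4  1.9  1.7] dM [ 0.37  0.4  -0.02]
   0.35 dF [-2.1  2.2  2.6] dM [0.56 0.39 0.04] t 26.0
   0.7 dF [-2.3  3.3  2. ] dM [0.81 0.28 0.05] t 26.4
   1.05 dF [-1.3  4.4  2.1] dM [1.02 0.25 0.09] t 26.9
   1.4 dF [-1.2  4.6  2.6] dM [1.1  0.22 0.05] t 27.3
   1.75 dF [-1.5  4.8  2. ] dM [1.12 0.3  0.  ] t 27.7
   0.2 dF [-2.6  5.3  2.3] dM [ 1.19  0.29 -0.01] t 28.0
   0.4 dF [-1.6  5.5  2.6] dM [1.23 0.31 0.04] t 28.3
   0.6 dF [-2.9  6.   2.4] dM [1.29 0.39 0.04] t 28.6
   0.8 dF [-1.3  5.5  3.6] dM [1.29 0.37 0.08] t 29.0
   1.0 dF [-2.7  4.3  3.5] dM [0.85 0.3  0.05] t 29.3
   1.2 dF [-3.3  4.1  2.9] dM [0.87 0.36 0.04] t 29.6
   1.4 dF [-2.   4.   1.9] dM [0.97 0.29 0.06] t 29.9
   1.6 dF [-0.7  1.4  2.1] dM [0.16 0.2  0.  ] t 30.2
   1.8 dF [ 0.3 -4.1  1.4] dM [-0.63 -0.38 -0.03] t 30.5
open (array([ 0.2, -0.2,  0.2]), array([0.  , 0.45, 0.02])) turned 3.55
a [228.1 233.7 237.6]
b [32.7 33.7 34.5]
c [33.  34.5 35.4]
31.3833
```

All three are up; knob c reads 34.5 mm. Now I'll grip the pull and lift square to the seat.

Run:
```python
from h import *
np.set_printoptions(precision=2,suppress=True,linewidth=160)
e=tool(RC,np.radians(-90)); P=lambda z:O+RC.apply([0,0,z])
reach(P(.10),e);move_gripper(.275)
print(move_l(P(.021),max_speed=.1,guard=8),st());b=st()
move_gripper(0.);a=st();print("gap",current_finger_gap()*85,current_grasp_force(),a[0]-b[0],a[1]-b[1])
for z in (.024,.028,.034):
    print(move_l(P(z),max_speed=.04,guard=12),st()[0]-a[0],current_ft_force())
    if abs(st()[0]-a[0])[:2].max()>10: break
print(current_time())
```

```text
False (array([-0.7,  0. ,  0.4]), array([-0.02,  0.45, -0.02]))
gap 8.281545726352652 59.25844609737396 [-0.8 -0.3  4. ] [-0.01  0.2   0.09]
False [-0.8  0.4 -7.5] [-0.43  0.08 -3.83]
False [ 0.5 -0.7 -7.2] [ 0.55 -1.01 -2.93]
False [ 0.1  0.9 -7.5] [ 0.27  0.59 -3.35]
34.0
```

The cover lifts freely at about 3.3 N with no sideways force. Carrying it to the mat.

Run:
```python
from h import *
np.set_printoptions(precision=2,suppress=True,linewidth=160)
move_l(O+RC.apply([0,0,.13]),max_speed=.12)
e=tool(R.from_euler('z',np.radians(10.39)),np.radians(-90))
reach([.45,.30,.22],e);reach([.517,.199,.12],e)
print(current_time(),current_ee_pos(),current_finger_gap()*85,current_ft_force(),current_wrist_torque())
im,d=read_camera("top");np.savez("hov.npz",im=im,d=d);cv2.imwrite("pics/hov.png",cv2.resize(im[150:300,180:340,::-1],(640,600),interpolation=cv2.INTER_CUBIC))
C=cloud("top",d);m=(abs(C[...,2]-.102)<.008)&(im.mean(2)>120);m[:150]=0;m[300:]=0;m[:,:180]=0;m[:,350:]=0
k=np.argwhere(m);q=C[m];print(len(q));c0=q.mean(0);n=np.linalg.svd(q-c0)[2][2];print("plane",c0,n/np.sign(n[2]))
r=cv2.minAreaRect((q[:,:2]*1000).astype(np.float32));print(r)
```

```text
36.2667 [0.52 0.2  0.12] 8.446010203513191 [-0.39  0.47 -3.51] [ 0.02 -0.04 -0.05]
786
plane [0.51 0.28 0.1 ] [ 0.   -0.03  1.  ]
((545.8441772460938, 310.80963134765625), (214.16094970703125, 129.75286865234375), 6.6666059494018555)
```

View pics/hov.png

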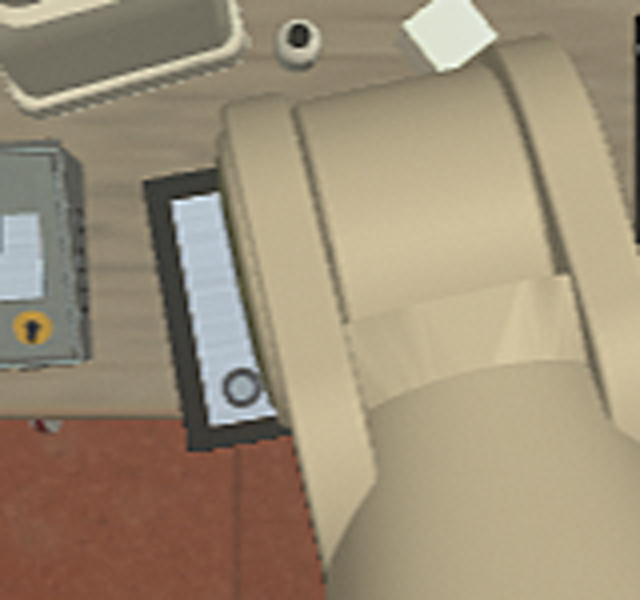

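The cover hovers flat over the mat. Its left edge (picture pixels 170–210) runs parallel to the mat's, and the arm hides the rest. Lowering.

Run:
```python
from h import *
np.set_printoptions(precision=4,suppress=True,linewidth=160)
move_l([.517,.199,.032],max_speed=.1)
g=move_l([.517,.199,.0225],max_speed=.012,guard=3);print(g,current_ee_pos(),current_ft_force(),current_wrist_torque(),current_time())
move_gripper(.26);pause(.2)
move_l([.517,.199,.12],max_speed=.12)
q=inverse_kinematics([.25,.16,.3],[np.pi,0,0]);q[0]+=.35;move_joints(q);move_gripper(0)
im,d=read_camera("top");np.savez("end.npz",im=im,d=d);cv2.imwrite("pics/end.png",cv2.resize(im[120:320,80:400,::-1],(800,500),interpolation=cv2.INTER_CUBIC))
C=cloud("top",d);g=im.mean(2)
def rect(m,z):
    c=max(cv2.findContours(m.astype(np.uint8),0,1)[0],key=cv2.contourArea)
    return cv2.minAreaRect(np.array([ray("top",*p[0],z)[:2]*1000 for p in c]).astype(np.float32))
w=np.zeros(g.shape,bool);w[165:270,210:320]=1
print("cover",rect(w&(g>125)&(C[...,2]<.05)&(d>0)&(abs(im[...,0].astype(int)-im[...,2])<25),.006))
print("mat",rect(w&((g<75)|((g>125)&(abs(im[...,0].astype(int)-im[...,2])<25))),.003),current_time())
```

```text
True [0.517  0.199  0.0248] [0.3252 0.1335 5.101 ] [-0.0283 -0.0124 -0.0046] 37.95
cover ((516.0134887695312, 198.46896362304688), (119.33370208740234, 160.95384216308594), 10.562341690063477)
mat ((517.1643676757812, 198.76437377929688), (159.1004180908203, 198.3660430908203), 10.388030052185059) 41.2083
```

View pics/end.png

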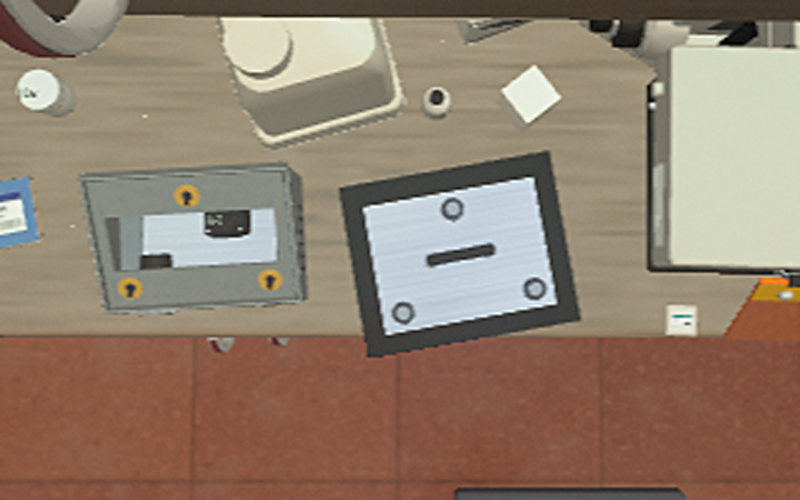

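The cover lies flat with its knobs up, about 1 mm and 0.2° off the mat's centre and axes. The box is open and the bystanders have not moved.

```bash
python3 -c "
from cell import *
print(sign_off())"
```

```text
the job is handed in; nothing more can be done
None
```

The job is handed in: all three thumbscrews sprang up, the cover lifted off without sideways force, and it lies flat, knobs up, about 1 mm and 0.2° off the mat's centre and axes; the bystanders and filter cube were not touched, and it finished at about 41 s.

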